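Set the dust port's damper lever to the red mark

ROBOT

A 6-joint arm with a two-finger parallel gripper is mounted at the origin on the work surface. World frame = base frame: x ahead of the robot, y to its left, z up, the work surface at z = 0. Lengths are in mm, angles in rad, forces in N, time in s.
With the tool pointing down it reaches from about 275 to 1000 mm from the base axis. Payload 8.4 kg.
Tool frame: the origin (TCP) lies at the centre of the arm's flange, where the gripper is bolted on; the fingertips stand 173 mm ahead of it and the grasp point (between the pads) lies 155 mm ahead of it (tcp_to_tips is the distance from the TCP to the fingertips, in mm); z points along the fingers, x is the direction in which the jaws open and shut, and the axes are right-handed (so a half turn about z gives the same grasp; the last joint's range is limited). The gripper opens to 85 mm and grips with 20 to 120 N. Pads are 22 mm wide; open, the fingers measure 114 mm over their backs; the gripper's body (76 mm by 85 mm) begins 54 mm behind the grasp point. The pads swing forward as they close: fully open they stand 13 mm farther back than shut.
Start: joints at [1.209, 0.353, 1.633, -0, 1.155, -0.002], TCP at [220.054, 584.984, 404.681] pointing down, gripper open.
Joint ranges: [-2.63, 2.63], [-0.92, 2.1], [0.06, 2.66], [-1.3, 4.44], [0, 2.69], [-3.02, 3.02]. Speed limits (rad/s): [2.22, 2.22, 2.79, 3.14, 3.14, 3.14].

INTERFACE

Orientations are given as [roll, pitch, yaw] about the fixed x, y, z axes, in that order (R = Rz(yaw) Ry(pitch) Rx(roll)).
In Python, from rig import sense, grab_frame, camera_info, sign_off, tcp_to_tips gives the robot as it stands.
- The arm moves only by the shell command python3 -m creep 'ROWS' [FORCE]. ROWS is text: rows parted by semicolons, each of 5 numbers parted by spaces: the opening in per cent of the stroke, from 0 (shut) to 100 (fully open), then the shift along the tool's x, y, z in cm, then the turn about the tool's z in degrees. In form: fingers tx ty tz roll; .... A call has 1 to 20 rows; each row is the pose to reach, as a shift and turn from the pose measured when the call began, along the tool's axes at that moment; what a row does not reach only later rows make up. A row lasts 1/10 s, in which the tool goes at most 50 mm and 8.59 degrees, less where a joint would pass 70% of its speed; a pose out of reach is approached as far as the arm can. A call with a gripper value outside its range is refused whole. The fingers move at their own pace and stop on an object; FORCE is the grip in N (left out, the last holds). Time passes only in rows, so rows that repeat a pose let the fingers close. It gives the time, the measured TCP pose, the force and the opening at its end, in the units of the state.
- sense(): the state, without advancing time (a new reading comes with each control period).
- grab_frame(name): name is "side" or "top"; returns (picture, depth): 384x512x3 uint8, blue, green, red; 384x512 float32, mm along the optical axis (not along the pixel's ray), 0 where there is no reading.
- camera_info(name): a dict with "vertical_fov" (degrees; the focal length in pixels is half the picture's height over the tangent of half this angle, whatever the lens; pixels are square), "cx", "cy" (the principal point, pixels), "world_to_cam" (4x4, takes a point from world to camera coordinates). Camera axes: x right, y down, z forward; pixel columns grow to the right and rows downward; lengths in mm; the calibration is good to about 2 mm. A picture is of the moment at which its call begins. camera_info takes no time and is no camera call.
- sign_off(): hands the job in, once; it reports no verdict.
The state is a dict: "clock": time; "qpos": joint angles; "qvel": joint speeds; "joint_efforts": joint torques, N m; "eef_pos": TCP position; "tcp_rot": TCP orientation; "contact_force": force on the tool from outside, world axes, zero at the start; "wrist_torque": the same for the moment, N m; "opening": opening from 0.0 (shut) to 1.0 (fully open).
Only numpy, scipy, OpenCV 4.12 (cv2) and the standard library are available. Lean on these libraries where they do the work, as an engineer would, in place of code of your own. Each camera call takes 0.05 s, during which the arm holds its last target.

TASK

Before sanding, set the airflow of the round dust port on the bench: with a fingertip, push its blue lever round the scale until the pointer points at the red dot (not the green one), then let go and leave it there. Only push the lever, do not pinch it between the fingers, and leave the cork block, the jar, the clamp and the wood strip where they are.

Things in the scene. Friction and masses are not known exactly. Their poses are not given: they have to be found in the camera images.
- port_axis (a point): Centre of the dust port on its vertical turning axis, at the height of its flat white top (44 mm above the bench). Its x axis points to the middle of the lever's swing, z up.
- dust_port: The dust port: fixed grey round housing, 310 mm diameter, 44 mm high, white scale face with black ticks every 10 degrees, black hose stub (top 53 mm above the bench) sticking 40 mm out of its -x side. Black grille in the middle (100 mm diameter) 12 mm above the white face, aluminium damper ring round it (150 mm) 10 mm above it. Origin at the centre of its underside.
- damper_ring (a joint): Angle of the damper ring with lever and pointer, rad; 0 with the lever along the port's x axis, growing counter-clockwise seen from above; stops at -2.1 and 2.1. Starts near the middle. Stiff by dry friction: it needs about 3 N on the lever and stays where it is left.
- lever_mid (a point): Centre of the blue lever, an upright radial fin on the ring: 44 mm long (from 70 to 114 mm from the port axis), 12 mm thick, from 52 to 100 mm above the bench; this point is 92 mm from the axis and 76 mm above the bench. Its x axis points radially outwards, y counter-clockwise. Push on its flat sides. (damper_ring_c0 and _c1 are its counter-clockwise and clockwise halves.)
- pointer_aim (a point): The spot the thin black pointer points at: on the lever's centre line, 139 mm from the port axis, 11 mm beyond the pointer's tip (which is 127.5 mm from the axis), 45 mm above the bench. It turns with the lever.
- red_dot: The red dot (14 mm diameter, 1.5 mm thick) on the port's white face, 137 to 141 mm from the port axis, about 77 to 103 degrees to one side or the other of the port's x axis. The mark to set the pointer to. Origin at its centre.
- green_dot: The green dot, same size, on the other side: not the mark wanted.
- cork_block: Cork sanding block 70 x 45 x 30 mm, loose, lying on the black grille in the middle of the port, its top 86 mm above the bench. Origin at the centre of its underside. To be left alone.
- glue_jar: White jar with orange cap, 60 mm diameter, 90 mm high, loose on the bench beside the port. Origin at the centre of its underside. To be left alone.
- spool_clamp: Small spool clamp: two round wooden discs of 42 mm on a steel screw, standing upright, 120 mm high, loose on the bench beside the port. Origin at the centre of its underside. To be left alone.
- bridge_blank: Dark wood strip 170 x 30 x 11 mm, loose on the bench beside the port. Origin at the centre of its underside. To be left alone.

How it is judged:
By the outcome, as a careful person would: the job done as asked, in the order asked, and still so for the second after the job is handed in, with the robot touching nothing.
It also fails if it takes over 45 s, if anything falls off the work surface, if the arm or the gripper's body presses on something with over 40 N, if the wrist force passes 120 N, or if a joint passes its speed limit or range.

## Working session

There is one attempt and no reset: what is moved stays moved. The work goes in short steps, Python scripts to look and compute and a shell command to move; the robot and the scene stay as the last step left them, time stands still between calls to the robot, and variables do not carry over. Pictures are saved under pics/ and viewed, and the job is handed in when it is done.

```bash
mkdir -p pics; python3 - <<'E'
from rig import *
import cv2,numpy as np
print(sense(), tcp_to_tips)
for n in("top","side"):
    im,d=grab_frame(n); cv2.imwrite(f"pics/{n}0.png",im); np.savez(f"/tmp/{n}0.npz",im=im,d=d)
    c=camera_info(n); print(n,c)
E
```

```text
{'clock': 0.0, 'qpos': array([ 1.20858901e+00,  3.53653088e-01,  1.63410189e+00,  1.62806750e-05,
        1.15515851e+00, -2.35414630e-03]), 'qvel': array([-7.10988923e-05,  1.90547314e-04,  1.01245266e-03,  3.39769689e-04,
        5.18141669e-05, -1.34503778e-03]), 'joint_efforts': array([ 3.14255667e-03, -6.05261207e+01, -3.42078602e+01,  9.15475857e-05,
        9.22510866e-03, -5.87787167e-05]), 'eef_pos': array([219.98048666, 584.77868406, 403.97221862]), 'tcp_rot': array([-3.14157466e+00,  1.32080377e-03,  1.21093659e+00]), 'contact_force': array([-0.07889689, -0.13526381, -0.12328172]), 'wrist_torque': array([ 0.02343142, -0.03380077,  0.00094986]), 'opening': 1.0006455490031267} 173.4
top {'vertical_fov': 52.949347820210164, 'cx': 251.5305647002697, 'cy': 192.16894413091154, 'world_to_cam': array([[ 2.47320660e-02, -9.99453881e-01,  2.19149400e-02,
        -4.71769076e+01],
       [-9.96935299e-01, -2.62853688e-02, -7.36823473e-02,
         5.47039915e+02],
       [ 7.42181502e-02, -2.00254606e-02, -9.97040946e-01,
         1.04640695e+03],
       [ 0.00000000e+00,  0.00000000e+00,  0.00000000e+00,
         1.00000000e+00]])}
side {'vertical_fov': 48.50248194111297, 'cx': 253.04718643188963, 'cy': 187.3649644113166, 'world_to_cam': array([[ 6.86438546e-01, -7.27060954e-01,  1.35827703e-02,
        -4.04166570e+02],
       [-3.51056522e-01, -3.47684375e-01, -8.69410659e-01,
         2.56017464e+02],
       [ 6.36837060e-01,  5.92028668e-01, -4.93903447e-01,
         9.82141992e+02],
       [ 0.00000000e+00,  0.00000000e+00,  0.00000000e+00,
         1.00000000e+00]])}
```

View pics/top0.png

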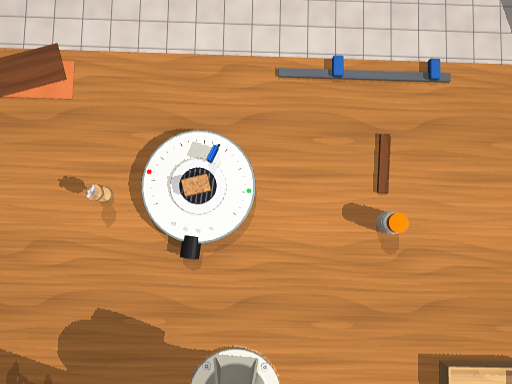

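View pics/side0.png

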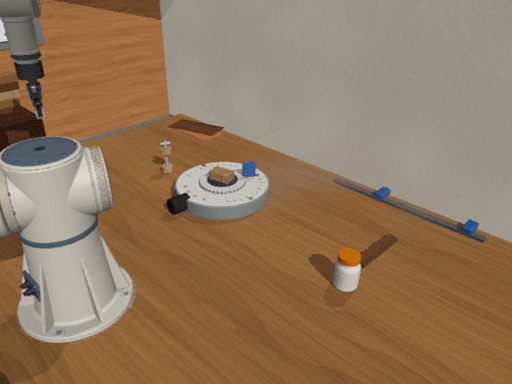

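The top view shows the port centred near px (199,186). The red dot is at (149,171), the green at (249,190), the lever at (213,153), and the hose stub at (190,247). Next I'll measure these.

```bash
cat > h.py <<'E'
import cv2,numpy as np
from rig import *
def K(n):
    c=camera_info(n); f=192/np.tan(np.radians(c["vertical_fov"]/2)); return f,c["cx"],c["cy"],np.array(c["world_to_cam"])
def ray(n,uv,z):
    f,cx,cy,T=K(n); R,t=T[:3,:3],T[:3,3]
    d=R.T@np.array([(uv[0]-cx)/f,(uv[1]-cy)/f,1]); o=-R.T@t
    return o+d*(z-o[2])/d[2]
def cents(im,lo,hi,amin=4):
    h=cv2.cvtColor(im,cv2.COLOR_BGR2HSV); m=cv2.inRange(h,np.array(lo),np.array(hi))
    n,l,s,c=cv2.connectedComponentsWithStats(m)
    return [(c[i].round(2),s[i].tolist()) for i in range(1,n) if s[i,4]>=amin],m
E
python3 - <<'E'
from h import *
for n in("top","side"):
    im=np.load(f"/tmp/{n}0.npz")["im"]
    for nm,lo,hi in(("red",(0,170,120),(4,255,255)),("red2",(174,150,120),(180,255,255)),("green",(45,100,80),(85,255,255)),("blue",(100,150,80),(125,255,255)),("orange",(8,220,200),(20,255,255))):
        for c,s in cents(im,lo,hi)[0]: print(n,nm,c,s, ray(n,c,{"blue":100,"orange":90}.get(nm,45.5)).round(1))
# white face
im=np.load("/tmp/top0.npz")["im"]
c,m=cents(im,(0,0,150),(180,70,255),50)
for a in c: print(a)
cv2.imwrite("pics/zoom0.png",cv2.resize(im[110:270,120:280],None,fx=3.7,fy=3.7,interpolation=cv2.INTER_CUBIC))
cs=cv2.findContours(m,cv2.RETR_EXTERNAL,cv2.CHAIN_APPROX_NONE)[0]
for k in cs:
    if cv2.contourArea(k)>3000:
        e=cv2.fitEllipse(cv2.convexHull(k)); print(e, ray("top",e[0],44))
        P=np.array([ray("top",p[0],44)[:2] for p in cv2.convexHull(k)]); print(cv2.minEnclosingCircle(P.astype(np.float32)))
E
```

```text
top red [148.57 171.29] [147, 170, 4, 4, 14] [595.4 246.5  45.5]
top green [248.6 190.4] [247, 189, 4, 4, 15] [550.8 -24.6  45.5]
top blue [337.56  65.55] [333, 56, 10, 21, 199] [ 883.1 -250.3  100. ]
top blue [434.6   68.38] [430, 59, 10, 21, 196] [ 884.1 -509.   100. ]
top blue [212.26 152.9 ] [207, 145, 11, 17, 102] [640.9  72.  100. ]
top orange [398.11 222.44] [389, 213, 20, 20, 300] [ 474.2 -414.    90. ]
side blue [248.5  168.41] [243, 162, 12, 14, 153] [610.5  42.1 100. ]
side blue [382.13 192.43] [375, 188, 15, 11, 98] [ 772.4 -335.5  100. ]
side blue [469.4  226.77] [462, 220, 16, 14, 148] [ 771.5 -580.1  100. ]
(array([266.7 ,  27.73]), [0, 0, 512, 64, 27879])
(array([198.26, 186.58]), [142, 130, 113, 113, 8677])
(array([ 90.35, 191.46]), [86, 185, 9, 13, 63])
(array([237.76, 365.96]), [191, 349, 88, 35, 1407])
((198.2928466796875, 186.39027404785156), (112.31846618652344, 113.5940933227539), 68.14525604248047) [558.19236094 111.51003746  44.        ]
((559.5950317382812, 111.13246154785156), 153.53602600097656)
((252.4328155517578, 22.888315200805664), (145.74923706054688, 526.2378540039062), 91.21563720703125) [1021.2451753   -23.49275608   44.        ]
((996.052001953125, -38.975128173828125), 719.027099609375)
```

```bash
sleep 1
```

```text
(no output)
```

View pics/zoom0.png

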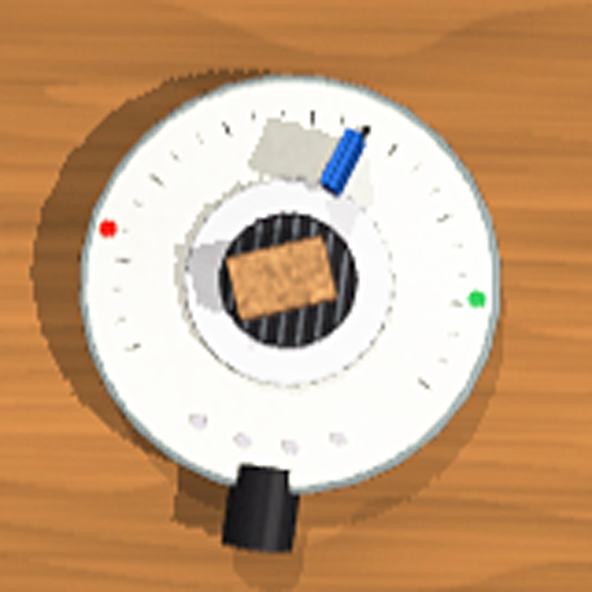

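Distances from the fitted centre are 140 mm to red and 136 mm to green, so the positions are consistent. Next I'll work out the lever angle and the approach pose.

```bash
cat >> h.py <<'E'
def tomove(xy,z,yawdeg):
    """shift (cm) in present tool axes + turn deg to reach world TCP pose"""
    from scipy.spatial.transform import Rotation as Ro
    s=sense(); R=Ro.from_euler('xyz',s["tcp_rot"]).as_matrix()
    d=R.T@(np.array([*xy,z])-s["eef_pos"])/10
    return d.round(2), round(((np.degrees(s["tcp_rot"][2])-yawdeg+180)%360)-180,1)
E
python3 - <<'E'
from h import *
im=np.load("/tmp/top0.npz")["im"]
c,m=cents(im,(0,0,150),(180,70,255),50)
k=max(cv2.findContours(m[100:280,120:280].copy(),cv2.RETR_EXTERNAL,cv2.CHAIN_APPROX_NONE)[0],key=cv2.contourArea)
P=np.array([ray("top",p[0]+[120,100],44)[:2] for p in k])
for i in range(6):
    A=np.c_[2*P,np.ones(len(P))]; s=np.linalg.lstsq(A,(P**2).sum(1),rcond=None)[0]; C=s[:2]; r=np.sqrt(s[2]+C@C)
    e=np.hypot(*(P-C).T)-r; P=P[abs(e)<max(1.5,1.5*e.std())]
print("circle",C,r,len(P))
pol=lambda p:(np.hypot(*(p[:2]-C)).round(1),np.degrees(np.arctan2(p[1]-C[1],p[0]-C[0])).round(2))
print("red",pol(ray("top",(148.57,171.29),45.5)),"green",pol(ray("top",(248.6,190.4),45.5)))
print("tip",[pol(ray("top",(218.9,145.4),z)) for z in (45,50,55)])
c,m=cents(im,(100,150,80),(125,255,255),50)
ys,xs=np.nonzero(m[140:170,200:225]); 
for z in(76,100): print("lever",z,pol(ray("top",(xs.mean()+200,ys.mean()+140),z)))
print("hose",pol(ray("top",(190.5,246),50)))
th=np.radians(-25.5)
q=C+98*np.array([np.cos(th),np.sin(th)])-50*np.array([-np.sin(th),np.cos(th)])
print(q,tomove(q,330,-25.5),tomove(q,247,-25.5))
E
```

```text
circle [559.6159089  111.23184279] 151.475516865775 269
red (np.float64(139.9), np.float64(75.19)) green (np.float64(136.2), np.float64(-93.71))
tip [(np.float64(123.4), np.float64(-24.86)), (np.float64(122.7), np.float64(-25.19)), (np.float64(122.0), np.float64(-25.53))]
lever 76 (np.float64(93.2), np.float64(-23.51))
lever 100 (np.float64(90.2), np.float64(-25.76))
hose (np.float64(161.9), np.float64(174.81))
[626.54371192  23.91249108] (array([-38.17,  57.8 ,   7.45]), np.float64(94.9)) (array([-38.16,  57.8 ,  15.75]), np.float64(94.9))
```

```bash
python3 -m creep '0 -3 5 0 8; 0 -6 10 0 16; 0 -9 14 0 24; 0 -12 19 0 32; 0 -15 23 1 40; 0 -18 28 2 48; 0 -21 32 3 56; 0 -24 37 4 64; 0 -27 41 5 72; 0 -30 46 6 80; 0 -33 50 7 88; 0 -36 55 7.5 95; 0 -38.2 57.8 7.5 95; 0 -38.2 57.8 7.5 95; 0 -38.2 57.8 7.5 95; 0 -38.2 57.8 7.5 95; 0 -38.2 57.8 7.5 95' 40
python3 - <<'E'
from h import *
print(sense())
for n in("top","side"):
    im,d=grab_frame(n); cv2.imwrite(f"pics/{n}1.png",im)
th=np.radians(-25); C=np.array([559.6,111.2])
q=C+98*np.array([np.cos(th),np.sin(th)])-45*np.array([-np.sin(th),np.cos(th)])
print(q,tomove(q,247,-25))
E
```

```text
clock: 1.8
eef_pos: [625.8, 24.2, 329.2]
tcp_rot: [3.14, 0.001, -0.447]
contact_force: [-0.9, -0.6, -0.2]
opening: -0.001
{'clock': 1.8, 'qpos': array([ 3.64159810e-02,  4.32667833e-01,  1.69598143e+00, -1.00769925e-03,
        1.01459910e+00,  4.83848848e-01]), 'qvel': array([ 0.01572747, -0.01161592,  0.00487589, -0.00090506,  0.00080957,
       -0.0004821 ]), 'joint_efforts': array([-1.25819553e+00, -6.23082447e+01, -3.13607669e+01, -6.98649650e-02,
       -2.91153614e-02, -7.18376119e-03]), 'eef_pos': array([625.84931382,  24.15700739, 329.15351799]), 'tcp_rot': array([ 3.14006554e+00,  1.06814433e-03, -4.46900949e-01]), 'contact_force': array([-0.88229798, -0.57444216, -0.18265279]), 'wrist_torque': array([-0.02760621, -0.00281981,  0.01663565]), 'opening': -0.0008744276566498772}
[629.40034135  28.99955993] (array([ 0.14, -0.55,  8.26]), np.float64(-0.5))
```

View pics/top1.png

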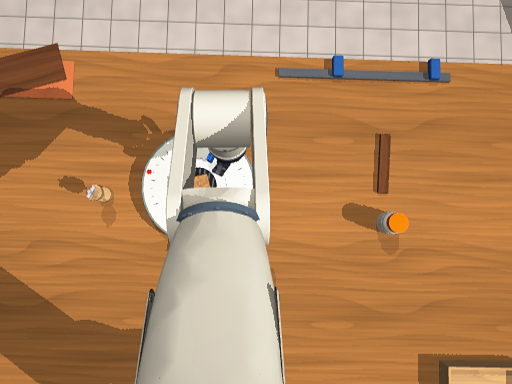

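View pics/side1.png

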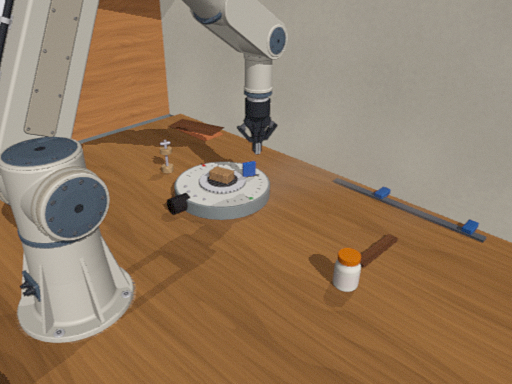

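The gripper is shut, hanging at side px (257,150) just clockwise of the lever (249,169). The way down is clear.

```bash
python3 -m creep '0 0 0 2 0; 0 0 0 4 0; 0 0 -0.3 6 0; 0 0.1 -0.5 7.5 0; 0 0.1 -0.5 8.2 0; 0 0.1 -0.5 8.2 0; 0 0.1 -0.5 8.2 0'
python3 - <<'E'
from h import *
s=sense();print(s["contact_force"])
for n in("top","side"):
    im,d=grab_frame(n); a=im[110:270,120:280] if n=="top" else im[110:230,150:310]; cv2.imwrite(f"pics/{n}2.png",cv2.resize(a,None,fx=3.7,fy=3.7,interpolation=cv2.INTER_CUBIC))
C=np.array([559.6,111.2])
for off in (-45,-19,-14):
  for t in(-25,-15):
    th=np.radians(t);q=C+98*np.array([np.cos(th),np.sin(th)])+off*np.array([-np.sin(th),np.cos(th)]); print(off,t,tomove(q,247,t))
E
```

```text
clock: 2.6
eef_pos: [629.1, 28.9, 248.2]
tcp_rot: [3.141, -0.0, -0.445]
contact_force: [0.2, 0.4, 0.1]
opening: -0.0
[0.18328047 0.37346484 0.11624455]
-45 -25 (array([ 0.01, -0.03,  0.15]), np.float64(-0.5))
-45 -15 (array([ 0.63, -1.81,  0.15]), np.float64(-10.5))
-19 -25 (array([-0.02, -2.63,  0.15]), np.float64(-0.5))
-19 -15 (array([ 0.15, -4.36,  0.15]), np.float64(-10.5))
-14 -25 (array([-0.02, -3.13,  0.15]), np.float64(-0.5))
-14 -15 (array([ 0.06, -4.85,  0.15]), np.float64(-10.5))
```

View pics/top2.png

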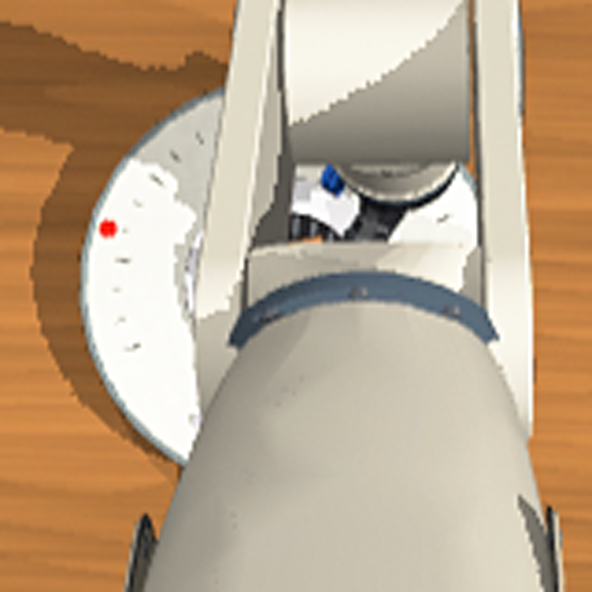

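View pics/side2.png

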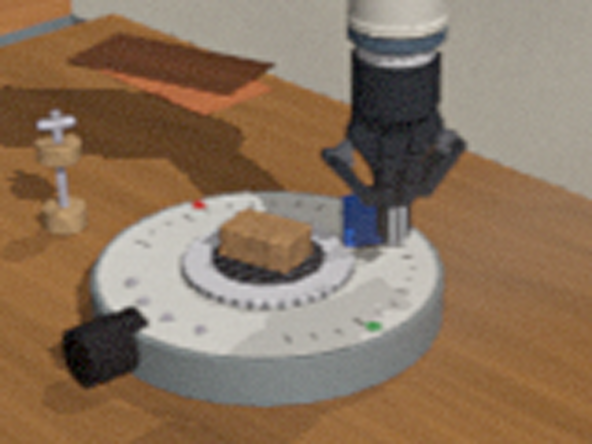

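The finger is level with the lever on its clockwise side, about 25 mm clear and with no contact. I'll print the tool-frame arc to type from.

```bash
cat >> h.py <<'E'
C=np.array([559.6,111.2])
def arc(ts,off=-17,r=98,z=247):
    for t in ts:
        th=np.radians(t);q=C+r*np.array([np.cos(th),np.sin(th)])+off*np.array([-np.sin(th),np.cos(th)])
        d,a=tomove(q,z,t); print(t,d[:3],a)
E
python3 -c "
from h import *
arc([-25],-24); arc(range(-25,40,4))"
```

```text
-25 [-0.01 -2.13  0.15] -0.5
-25 [-0.02 -2.83  0.15] -0.5
-21 [ 0.07 -3.52  0.15] -4.5
-17 [ 0.11 -4.21  0.15] -8.5
-13 [ 0.1  -4.91  0.15] -12.5
-9 [ 0.05 -5.6   0.15] -16.5
-5 [-0.06 -6.28  0.15] -20.5
-1 [-0.21 -6.96  0.15] -24.5
3 [-0.41 -7.63  0.15] -28.5
7 [-0.66 -8.28  0.15] -32.5
11 [-0.95 -8.91  0.15] -36.5
15 [-1.28 -9.52  0.15] -40.5
19 [ -1.65 -10.1    0.15] -44.5
23 [ -2.07 -10.66   0.14] -48.5
27 [ -2.52 -11.18   0.14] -52.5
31 [ -3.01 -11.68   0.14] -56.5
35 [ -3.53 -12.13   0.14] -60.5
39 [ -4.08 -12.56   0.14] -64.5
```

```bash
python3 -m creep '0 0 -1.2 0.1 0; 0 0 -2.1 0.1 -0.5; 0 0 -2.8 0.1 -0.5; 0 0.1 -3.5 0.1 -4.5; 0 0.1 -4.2 0.1 -8.5; 0 0.1 -4.9 0.1 -12.5; 0 0 -5.6 0.1 -16.5; 0 -0.1 -6.3 0.1 -20.5; 0 -0.2 -7 0.1 -24.5; 0 -0.2 -7 0.1 -24.5'
python3 - <<'E'
from h import *
s=sense();print(s["contact_force"],s["wrist_torque"])
for n in("top","side"):
    im,d=grab_frame(n); a=im[110:270,120:280] if n=="top" else im[110:230,150:310]; cv2.imwrite(f"pics/{n}3.png",cv2.resize(a,None,fx=3.7,fy=3.7,interpolation=cv2.INTER_CUBIC))
arc(range(-1,60,4))
E
```

```text
clock: 3.7
eef_pos: [658.0, 93.8, 247.7]
tcp_rot: [3.141, -0.001, -0.016]
contact_force: [0.6, -0.1, -0.4]
opening: -0.002
[ 0.57603194 -0.07178769 -0.36243667] [ 0.01128328 -0.05937159  0.02830521]
-1 [-0.03  0.07  0.04] -0.1
3 [ 0.07 -0.61  0.04] -4.1
7 [ 0.11 -1.31  0.04] -8.1
11 [ 0.11 -2.    0.04] -12.1
15 [ 0.06 -2.69  0.04] -16.1
19 [-0.04 -3.38  0.04] -20.1
23 [-0.19 -4.06  0.04] -24.1
27 [-0.38 -4.72  0.04] -28.1
31 [-0.62 -5.38  0.03] -32.1
35 [-0.91 -6.01  0.03] -36.1
39 [-1.24 -6.62  0.03] -40.1
43 [-1.61 -7.21  0.03] -44.1
47 [-2.02 -7.77  0.03] -48.1
51 [-2.47 -8.3   0.03] -52.1
55 [-2.95 -8.79  0.03] -56.1
59 [-3.47 -9.26  0.03] -60.1
```

View pics/side3.png

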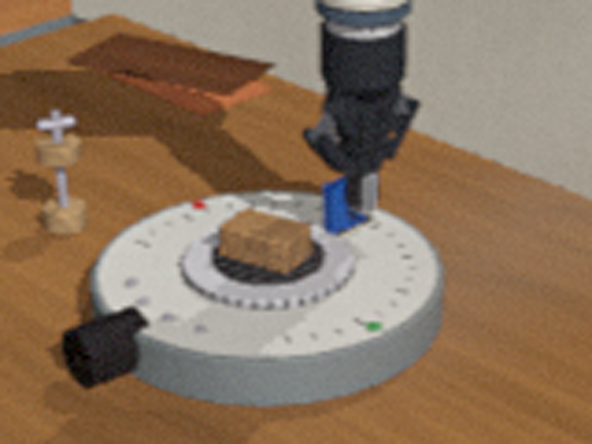

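View pics/top3.png

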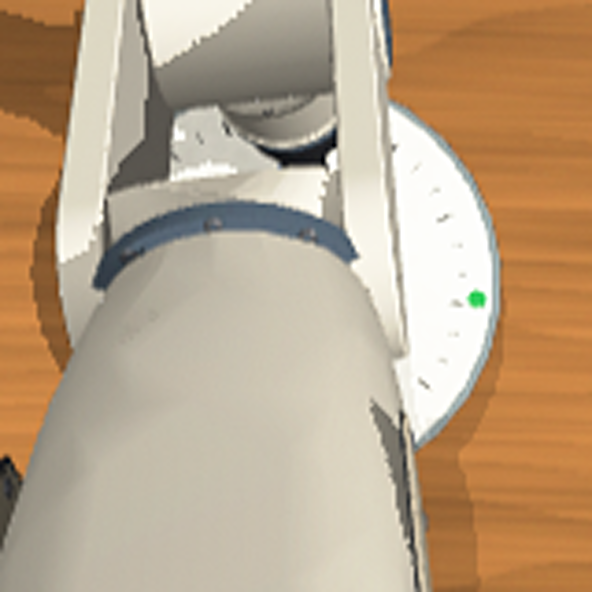

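The lever moved with the finger: it now sits at side px (335,205) in the zoom, with the finger directly behind it. I'll keep pushing and stop short of the red dot.

```bash
python3 -m creep '0 0.1 -0.6 0 -4; 0 0.1 -1.3 0 -8; 0 0.1 -2 0 -12; 0 0.1 -2.7 0 -16; 0 0 -3.4 0 -20; 0 -0.2 -4.1 0 -24; 0 -0.4 -4.7 0 -28; 0 -0.6 -5.4 0 -32; 0 -0.9 -6 0 -36; 0 -1.2 -6.6 0 -40; 0 -1.6 -7.2 0 -44; 0 -2 -7.8 0 -48; 0 -2.5 -8.3 0 -52; 0 -3 -8.8 0 -56; 0 -3.5 -9.3 0 -60; 0 -3.5 -9.3 0 -60'
python3 - <<'E'
from h import *
s=sense();print(s["contact_force"],s["wrist_torque"])
for n in("top","side"):
    im,d=grab_frame(n); a=im[110:270,120:280] if n=="top" else im[110:230,150:310]; cv2.imwrite(f"pics/{n}4.png",cv2.resize(a,None,fx=3.7,fy=3.7,interpolation=cv2.INTER_CUBIC)); cv2.imwrite(f"/tmp/{n}4.png",im)
arc([59],-17); arc([59],-40)
E
```

```text
clock: 5.4
eef_pos: [624.2, 187.3, 247.5]
tcp_rot: [3.141, -0.0, 1.028]
contact_force: [0.2, -0.2, 0.4]
opening: 0.002
[ 0.19332401 -0.17139082  0.40281814] [-0.02631115  0.01329935  0.01489489]
59 [-0.01  0.06  0.02] -0.3
59 [0.   2.36 0.03] -0.3
```

View pics/side4.png

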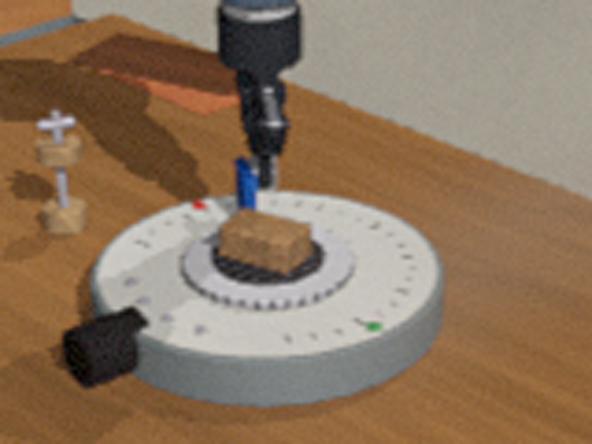

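View pics/top4.png

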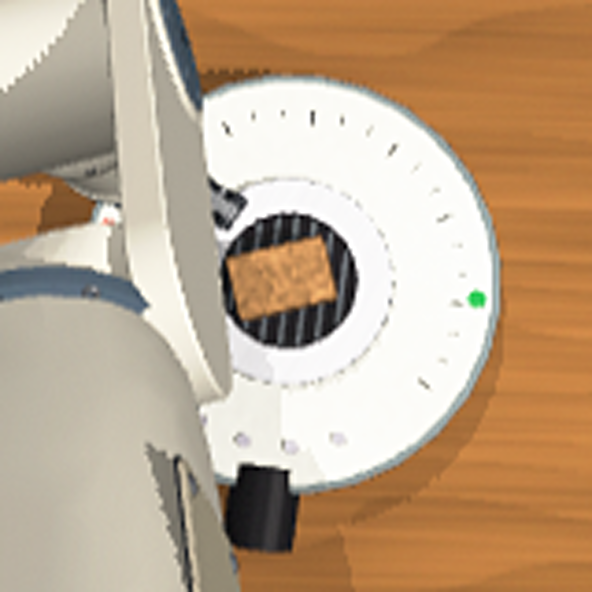

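The lever is close, just short of the red dot in the side view, with no stray contact. I'll back off and clear the top view for a precise measurement.

```bash
python3 -m creep '0 0 1.2 0 0; 0 0 2.5 0 0; 0 0 2.5 -3 0; 0 0 2.5 -6 0; 0 0 2.5 -9 0; 0 -4 3 -10 0; 0 -8 4 -10 0; 0 -13 5 -10 0; 0 -18 7 -10 0; 0 -23 8 -10 0; 0 -28 9 -10 0; 0 -33 10 -10 0; 0 -38 11 -10 0; 0 -42 12 -10 0; 0 -42 12 -10 0'
python3 - <<'E'
from h import *
print(sense()["eef_pos"])
for n in("top","side"):
    im,d=grab_frame(n); a=im[110:270,120:280] if n=="top" else im[110:230,150:310]; cv2.imwrite(f"pics/{n}5.png",cv2.resize(a,None,fx=3.7,fy=3.7,interpolation=cv2.INTER_CUBIC)); cv2.imwrite(f"/tmp/{n}5.png",im)
E
```

```text
clock: 7.0
eef_pos: [507.2, -240.3, 348.0]
tcp_rot: [3.14, 0.002, 1.019]
contact_force: [0.6, 0.1, -0.0]
opening: 0.005
[ 507.22937167 -240.2623248   347.96319735]
```

View pics/top5.png

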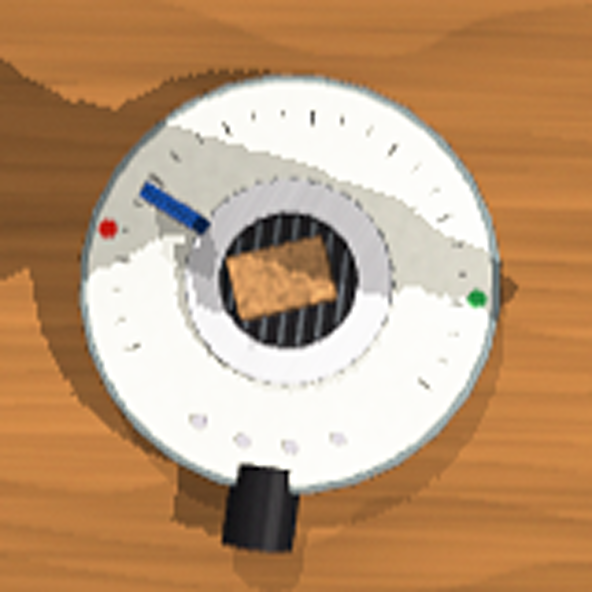

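View pics/side5.png

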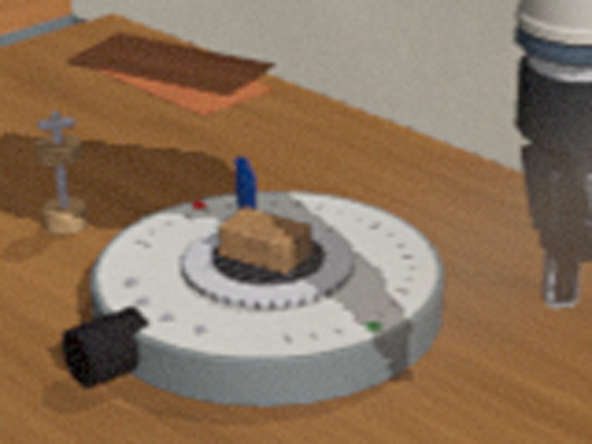

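```bash
cat >> h.py <<'E'
def lever(im):
    m=cents(im,(100,130,60),(125,255,255),50)[1]; m[:135]=0; m[:,:140]=0; m[:,260:]=0
    ys,xs=np.nonzero(m); p=np.c_[xs,ys].astype(float)
    for z in(94,100):
        W=np.array([ray("top",q,z)[:2] for q in p]); c=W.mean(0)-C
        u=np.linalg.svd(W-W.mean(0))[2][0]; u*=np.sign(u@c)
        perp=(W-W.mean(0))@[-u[1],u[0]]
        print(z,len(p),"r",np.hypot(*c).round(1),"ang",np.degrees(np.arctan2(c[1],c[0])).round(2),"axisdir",np.degrees(np.arctan2(u[1],u[0])).round(2), "len/width",np.ptp((W-W.mean(0))@u).round(1),np.ptp(perp).round(1))
    h=cv2.cvtColor(im,cv2.COLOR_BGR2HSV)
def dot(im):
    for nm,lo,hi in(("red",(0,120,80),(5,255,255)),("green",(45,100,60),(85,255,255))):
        for c,s in cents(im,lo,hi)[0]:
            w=ray("top",c,45.5)[:2]-C; print(nm,c,s[4],np.hypot(*w).round(1),np.degrees(np.arctan2(w[1],w[0])).round(2))
E
python3 - <<'E'
from h import *
for im in(np.load("/tmp/top0.npz")["im"],cv2.imread("/tmp/top5.png")):
    lever(im); dot(im)
im=cv2.imread("/tmp/top5.png")
cv2.imwrite("pics/z5.png",cv2.resize(im[145:195,140:190],None,fx=11,fy=11,interpolation=cv2.INTER_NEAREST))
E
```

```text
94 108 r 90.3 ang -25.43 axisdir -21.12 len/width 45.0 17.7
100 108 r 89.5 ang -26.01 axisdir -21.12 len/width 44.7 17.6
red [148.71 171.24] 17 139.6 75.09
green [248.6 190.4] 15 136.1 -93.7
94 79 r 90.2 ang 59.71 axisdir 59.65 len/width 51.0 10.2
100 79 r 88.8 ang 59.77 axisdir 59.65 len/width 50.7 10.1
red [148.74 171.37] 19 139.5 75.22
green [248.6 190.4] 15 136.1 -93.7
```

View pics/z5.png

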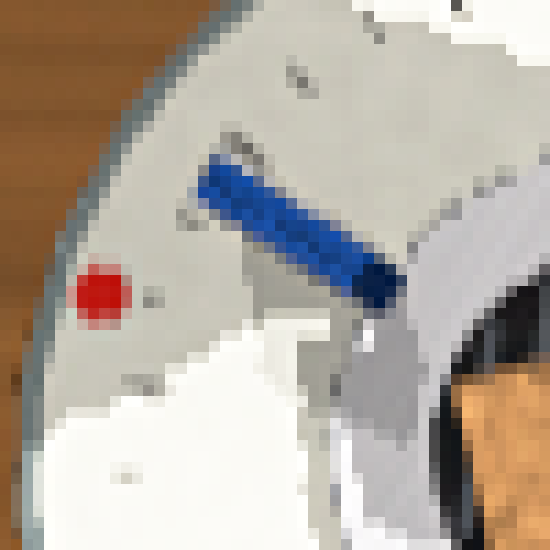

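The lever stands at 59.7° by both bearing and axis direction. Red is at 75.2°, so about 15.5° remain. The pushing finger must end at about 74.7°.

```bash
python3 -c "
from h import *
arc([59],-42,98,347); arc([59],-42,98,247)"
```

```text
59 [ 4.214e+01 -9.710e+00  4.000e-02] -0.5
59 [42.14 -9.71 10.04] -0.5
```

```bash
python3 -m creep '0 4 -1 0 0; 0 8 -2 0 0; 0 13 -3 0 0; 0 18 -4 0 0; 0 23 -5 0 0; 0 28 -6 0 0; 0 33 -7.5 0 0; 0 38 -9 0 0; 0 42.1 -9.7 0 -0.5; 0 42.1 -9.7 1 -0.5; 0 42.1 -9.7 4 -0.5; 0 42.1 -9.7 7 -0.5; 0 42.1 -9.7 10 -0.5; 0 42.1 -9.7 10 -0.5; 0 42.1 -9.7 10 -0.5'
python3 -c "
from h import *
print(sense()['contact_force'])
arc([59],-25); arc([59,62,65,68,71,73,74,74.6])"
```

```text
clock: 8.6
eef_pos: [645.8, 173.6, 247.4]
tcp_rot: [-3.141, 0.001, 1.03]
contact_force: [0.5, -0.0, 0.0]
opening: -0.002
[ 0.53016651 -0.03076182  0.01206784]
59 [ 0.01 -1.67  0.04] -0.0
59 [ 0.01 -2.47  0.04] -0.0
62 [ 0.09 -2.99  0.04] -3.0
65 [ 0.14 -3.51  0.04] -6.0
68 [ 0.16 -4.03  0.04] -9.0
71 [ 0.15 -4.55  0.04] -12.0
73 [ 0.13 -4.9   0.04] -14.0
74 [ 0.12 -5.07  0.04] -15.0
74.6 [ 0.11 -5.17  0.04] -15.6
```

```bash
python3 -m creep '0 0 -1 0 0; 0 0 -1.7 0 0; 0 0 -2.2 0 0; 0 0 -2.5 0 0; 0 0.1 -3 0 -3; 0 0.1 -3.5 0 -6; 0 0.2 -4 0 -9; 0 0.2 -4.5 0 -12; 0 0.1 -4.8 0 -13.5; 0 0.1 -5 0 -14.5; 0 0.1 -5.1 0 -15.5; 0 0.1 -5.1 0 -15.5; 0 0.1 -5.1 0 -15.5'
python3 -c "
from h import *
print(sense()['contact_force']); arc([74.6])"
```

```text
clock: 9.9
eef_pos: [602.8, 200.8, 247.6]
tcp_rot: [-3.141, 0.001, 1.3]
contact_force: [3.5, -0.2, 2.3]
opening: -0.001
[ 3.49866032 -0.16554116  2.25348619]
74.6 [ 0.02 -0.09  0.06] -0.1
```

```bash
python3 -m creep '0 0 1.2 0 0; 0 0 2.5 0 0; 0 0 2.5 -3 0; 0 0 2.5 -6 0; 0 0 2.5 -9 0; 0 -4 2.5 -10 0; 0 -8 2.5 -10 0; 0 -13 2.5 -10 0; 0 -18 2.5 -10 0; 0 -23 2.5 -10 0; 0 -28 2.5 -10 0; 0 -33 2.5 -10 0; 0 -38 2.5 -10 0; 0 -43 2.5 -10 0; 0 -45 2.5 -10 0; 0 -45 2.5 -10 0'
python3 - <<'E'
from h import *
im,d=grab_frame("top"); lever(im); dot(im); cv2.imwrite("/tmp/top6.png",im)
cv2.imwrite("pics/z6.png",cv2.resize(im[145:195,140:190],None,fx=11,fy=11,interpolation=cv2.INTER_NEAREST))
im,d=grab_frame("side"); cv2.imwrite("pics/side6.png",cv2.resize(im[110:230,150:310],None,fx=3.7,fy=3.7,interpolation=cv2.INTER_CUBIC))
E
```

```text
clock: 11.5
eef_pos: [505.9, -242.7, 347.7]
tcp_rot: [-3.14, 0.001, 1.296]
contact_force: [0.2, 1.1, -0.4]
opening: 0.002
94 87 r 89.8 ang 74.95 axisdir 72.89 len/width 51.3 11.5
100 87 r 88.4 ang 75.17 axisdir 72.89 len/width 51.0 11.4
red [148.74 171.37] 19 139.5 75.22
green [248.6 190.4] 15 136.1 -93.7
```

View pics/z6.png

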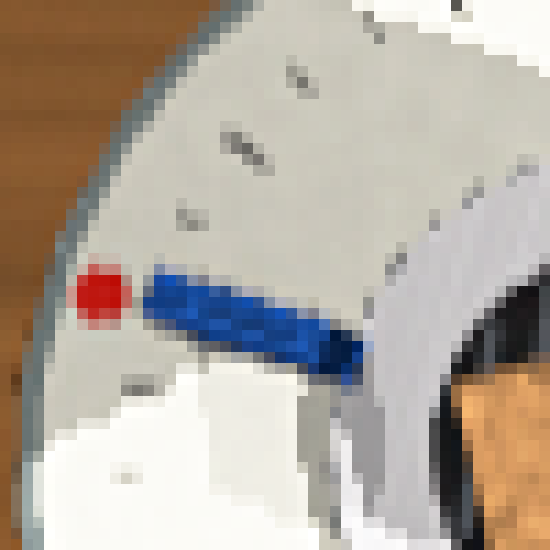

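View pics/side6.png

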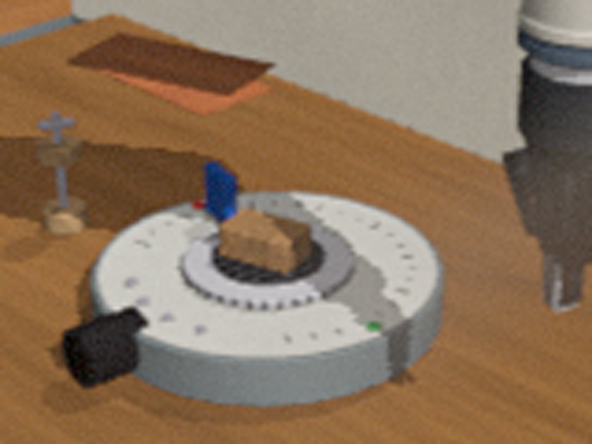

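```bash
python3 - <<'E'
from h import *
f,cx,cy,T=K("top"); print("cam",(-T[:3,:3].T@T[:3,3]).round(0))
for fn in("/tmp/top5.png","/tmp/top6.png"):
    im=cv2.imread(fn); h=cv2.cvtColor(im,cv2.COLOR_BGR2HSV)
    for vmin in (60,110,130):
        m=cv2.inRange(h,(100,130,vmin),(125,255,255)); m[:135]=0;m[:,:140]=0;m[:,260:]=0;m[200:]=0
        ys,xs=np.nonzero(m); W=np.array([ray("top",q,100)[:2] for q in np.c_[xs,ys]])
        c=W.mean(0)-C; u=np.linalg.svd(W-W.mean(0))[2][0]; u*=np.sign(u@c); o=(W-C)@[-u[1],u[0]]
        print(fn,vmin,len(W),"r",np.hypot(*c).round(1),np.degrees(np.arctan2(c[1],c[0])).round(2),np.degrees(np.arctan2(u[1],u[0])).round(2),"offaxis",o.mean().round(1))
E
```

```text
cam [ 469.  -12. 1085.]
/tmp/top5.png 60 79 r 88.8 59.77 59.65 offaxis 0.2
/tmp/top5.png 110 67 r 92.7 59.75 59.86 offaxis -0.2
/tmp/top5.png 130 59 r 92.4 59.69 59.9 offaxis -0.3
/tmp/top6.png 60 87 r 88.4 75.17 72.89 offaxis 3.5
/tmp/top6.png 110 72 r 91.8 74.93 73.1 offaxis 2.9
/tmp/top6.png 130 61 r 92.2 74.8 73.97 offaxis 1.3
```

The lever's top face has bearing 74.8° and r = 92 mm, against 75.2° for red, so it is well within the dot. Last, I'll check that the other objects didn't move.

```bash
python3 - <<'E'
from h import *
im,_=grab_frame("top"); a=np.load("/tmp/top0.npz")["im"]
for nm,(y0,y1,x0,x1),lo,hi in(("jar",(205,240,370,415),(8,220,200),(20,255,255)),("strip",(125,200,370,395),(0,80,20),(15,255,110)),("clamp",(180,206,82,116),(0,0,170),(180,110,255)),("cork",(170,200,178,218),(8,80,60),(20,255,255))):
    for i in(a,im):
        m=cv2.inRange(cv2.cvtColor(i[y0:y1,x0:x1],cv2.COLOR_BGR2HSV),lo,hi); y,x=np.nonzero(m); print(nm,len(x),(x.mean()+x0).round(1),(y.mean()+y0).round(1))
lever(im); print(sense()["clock"],sense()["contact_force"])
cv2.imwrite("pics/fin.png",im)
E
```

```text
jar 300 398.1 222.4
jar 1 394.0 231.0
strip 170 382.0 162.5
strip 76 383.4 143.2
clamp 65 90.9 191.2
clamp 0 nan nan
cork 509 195.7 184.8
cork 498 195.6 184.7
94 87 r 89.8 ang 74.95 axisdir 72.89 len/width 51.3 11.5
100 87 r 88.4 ang 75.17 axisdir 72.89 len/width 51.0 11.4
11.65 [ 0.89579076  0.21737369 -0.10695478]<stdin>:5: RuntimeWarning: Mean of empty slice.
  ret = ret.dtype.type(ret / rcount)
```

View pics/fin.png

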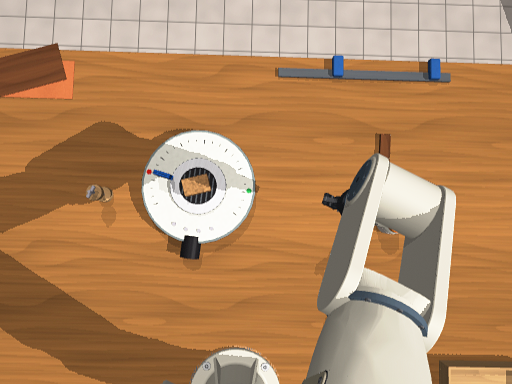

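The pointer now aims at red (149,171). The cork is unmoved; the clamp is in shadow but at the same pixels. The arm hides the jar and strip, so I'll check those in the side view.

```bash
python3 - <<'E'
from h import *
im,_=grab_frame("side"); cv2.imwrite("pics/sidefin.png",im); a=np.load("/tmp/side0.npz")["im"]
for i in(a,im): print([(c,s[4]) for c,s in cents(i,(8,200,120),(20,255,255),60)[0] if 330<c[0]<370 and 240<c[1]<270])
E
```

```text
[(array([349.23, 256.37]), 320)]
[(array([349.21, 256.3 ]), 323)]
```

View pics/sidefin.png

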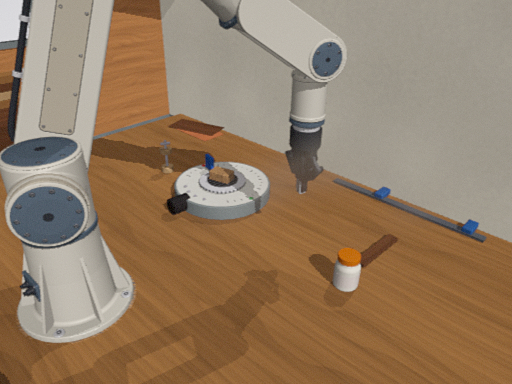

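The side view shows the jar (349,256), strip (380,250) and clamp (166,157) where they started. The gripper hangs free, so I'm handing in.

```bash
python3 -c "
from rig import *
print(sign_off(), sense()['clock'])"
```

```text
the job is handed in; nothing more can be done
the job is handed in; nothing more can be done
```

The pointer is set at the red dot. With the gripper shut I pushed the blue lever counter-clockwise on its flat side, in two strokes with a look in between. I then backed off, lifted clear and handed the job in at about 12 s.

- **Pointer:** in the last check the lever's top face bore about 74.8° from the port axis and the red dot 75.2°. That is roughly 1 mm at the dot, which is 14 mm across. The lever's axis-direction fit disagreed a little, at 73 to 74°. Part of that is probably the lever's sides showing in the mask, and even 73° still falls on the dot. I could not see the pointer tip itself at the end, because the lever hid it from above.
- **Contact:** the wrist-force readings between moves never passed about 4 N, and the robot was touching nothing at the end.
- **Other objects:** the cork and jar were measured at the same pixels as before. The clamp and strip looked unmoved by eye. The colour checks on the jar, strip and clamp failed in the last top view because the arm and its shadow covered them, so I checked those three in the side view.

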